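Close the hold-down bar over the stained slides

TASK

The slide tray with the blue bar is loaded and ready to be carried: push the free end of its blue bar round on its pin, over the slides, until the bar rests against the small steel stop post on its tray. Leave the yellow bar of the empty tray as it stands, and do not shift the small amber bottle.

Things in the scene. Friction and masses are not known exactly. Their poses are not given: they have to be found in the camera images.
- blue_pin (a point): Axis of the steel pin of the blue bar, 28 mm above the bench (mid-height of the bar). Axes of its fixed grey tray: x from the pin along the tray, as the closed bar points; y to the side where the bar stands open; z up. Tray 12 mm thick, from x -20 to 190 and y -30 to 90 mm, holds 5 glass slides with pink spots (14 mm high). Steel stop post, 12 mm across, 40 mm high, at x 135, y -13 mm.
- blue_end (a point): Middle of the free end of the blue bar, 170 mm from the pin, 28 mm above the bench; x along the bar. Bar rigid, 14 mm wide, underside 16 mm and top 40 mm above the bench. It turns level on the pin, starts 37 to 63 degrees open, closes clockwise seen from above, lies along the tray's x axis through the pin at the stop. 1 to 2 N at its end moves it; it stays where left.
- yellow_end (a point): Middle of the free end of the yellow bar, 28 mm above the bench: the same kind of bar on a second, empty tray of the same make, also standing open. It turns as easily. To be left alone.
- bottle_mid (a point): Centre, half-way up, of a small loose amber glass bottle with a black cap, 40 mm in diameter and 75 mm high, standing on the bench beyond the trays. To be left alone.

How it is judged:
By the outcome, as a careful person would: the job done as asked, in the order asked, and still so for the second after the job is handed in, with the robot touching nothing.
It also fails if it takes over 32 s, if anything falls off the work surface, if the arm or the gripper's body presses on something with over 40 N, if the wrist force passes 120 N, or if a joint passes its speed limit or range.

ROBOT

A 6-joint arm with a two-finger parallel gripper is mounted at the origin on the work surface. World frame = base frame: x ahead of the robot, y to its left, z up, the work surface at z = 0. Lengths are in m, angles in rad, forces in N, time in s.
With the tool pointing down it reaches from about 0.325 to 0.875 m from the base axis. Payload 4.4 kg.
Tool frame: the origin (TCP) lies on the mounting face of the last link; the fingertips stand 173 mm ahead of it and the grasp point (between the pads) lies 155 mm ahead of it; y points along the fingers, z is the direction in which the jaws open and shut, and the axes are right-handed (so a half turn about y gives the same grasp; the last joint's range is limited). The gripper opens to 85 mm and grips with 20 to 120 N. Pads are 22 mm wide; open, the fingers measure 114 mm over their backs; the gripper's body (76 mm by 85 mm) begins 54 mm behind the grasp point. The pads swing forward as they close: fully open they stand 13 mm farther back than shut.
Start: joints at [-0.15, 0.207, 1.542, -0, 1.393, -0.15], TCP at [0.575, -0, 0.405] pointing down, gripper open.
Joint ranges: [-2.73, 2.73], [-0.86, 2.22], [0.23, 2.46], [-1.11, 4.25], [0.08, 2.63], [-2.82, 2.82]. Speed limits (rad/s): [2.79, 2.79, 3.14, 3.14, 3.14, 3.14].

INTERFACE

Orientations are given as a 3x3 rotation matrix whose columns are the frame's x, y, z axes.
In Python, from bench import goto, move_straight, set_joints, gripper_to, hold, inverse_kinematics, observe, camera, MotionError, job_done gives the robot as it stands. The module is installed in compiled form; this text tells all that it offers. Calls block until the motion is done:
- goto(position, orientation): joint-space move of the TCP to a pose.
- move_straight(position, vel=0.15, rotation=None, threshold=None): straight line of the TCP; rotation=None keeps the orientation; vel is the mean speed in m/s. With threshold (N) it stops when the force on the tool has changed by that much, and returns True; else False.
- set_joints(angles): joint-space move.
- gripper_to(opening, grip_force=None): finger opening in m; grip_force is the grip in N (None keeps the last); returns when the fingers have stopped.
- hold(seconds).
- inverse_kinematics(position, orientation): joint angles nearest the present ones, or None.
- observe(): the state.
- camera(name): name is "scene" or "side" or "wrist"; returns a dict with "img" (480x640x3 uint8, red, green, blue), "vfov" (degrees; the focal length in pixels is half the picture's height over the tangent of half this angle, whatever the lens; pixels are square), "cx", "cy" (the principal point, pixels), "extrinsics" (4x4, takes a point from world to camera coordinates); the wrist camera has in their place "tool_from_camera" (4x4, takes a point from camera to tool coordinates, whose origin is the TCP and whose axes are the tool frame's). Camera axes: x right, y down, z forward; pixel columns grow to the right and rows downward; lengths in m; the calibration is good to about 2 mm. A picture is of the moment at which its call begins: read the wrist's pose just before it. There is no depth.
A pose or a line that the arm cannot do raises MotionError and nothing moves.
- job_done(): hands the job in, once; it reports no verdict.
The state is a dict: "time": time; "joint_positions": joint angles; "joint_velocities": joint speeds; "effort": joint torques, N m; "tcp_pos": TCP position; "orientation": TCP orientation; "contact_force": force on the tool from outside, world axes, zero at the start; "torque": the same for the moment, N m; "gripper_width": finger opening in m.
Only numpy, scipy, OpenCV 4.12 (cv2) and the standard library are available. Lean on these libraries where they do the work, as an engineer would, in place of code of your own. Each camera call takes 0.05 s, during which the arm holds its last target. There are 200 camera calls.

## Working session

There is one attempt and no reset: what is moved stays moved. The work goes in short steps, each a Python script; the robot and the scene stay as the last script left them, time stands still between calls to the robot, and variables do not carry over. Pictures are saved under pics/ and viewed, about 8 in all and at most 12, crops included, and the job is handed in when it is done.

```bash
mkdir -p pics; cat > h.py <<'E'
import numpy as np, cv2
from bench import *
def snap(n,f):
    s=observe(); c=camera(n); cv2.imwrite('pics/'+f+'.png',c['img'][:,:,::-1]); 
    if n=='wrist':
        T=np.eye(4);T[:3,:3]=np.array(s['orientation']).reshape(3,3);T[:3,3]=s['tcp_pos']; c['w2c']=np.linalg.inv(T@np.array(c['tool_from_camera']))
    else: c['w2c']=np.array(c['extrinsics'])
    np.savez('pics/'+f+'.npz',w2c=c['w2c'],k=[240/np.tan(np.radians(c['vfov'])/2),c['cx'],c['cy']])
def load(f): d=np.load('pics/'+f+'.npz'); return d['w2c'],d['k']
def ray(f,u,v,z):
    M,(F,cx,cy)=load(f); R=M[:3,:3]; o=-R.T@M[:3,3]; d=R.T@np.array([(u-cx)/F,(v-cy)/F,1]); return o+d*(z-o[2])/d[2]
def proj(f,p):
    M,(F,cx,cy)=load(f); q=M[:3,:3]@np.array(p)+M[:3,3]; return np.array([F*q[0]/q[2]+cx,F*q[1]/q[2]+cy])
E
python3 - <<'E'
from h import *
for n in('scene','side','wrist'): snap(n,n+'0')
print(observe())
E
```

```text
{'time': 0.15, 'joint_positions': array([-1.50541777e-01,  2.07290675e-01,  1.54263220e+00,  9.94463528e-06,
        1.39349435e+00, -1.50495752e-01]), 'joint_velocities': array([-0.0011536 , -0.00179684, -0.0025586 , -0.0004587 ,  0.00013073,
       -0.00137356]), 'effort': array([ 5.23460058e-04, -3.83512866e+01, -2.92037880e+01, -1.78299792e-04,
        6.64118095e-03, -5.65601522e-05]), 'tcp_pos': array([5.74724825e-01, 7.81625183e-06, 4.03751463e-01]), 'orientation': array([[-4.80430745e-05, -1.80245937e-03,  9.99998374e-01],
       [-9.99999959e-01,  2.83314720e-04, -4.75324866e-05],
       [-2.83228584e-04, -9.99998335e-01, -1.80247291e-03]]), 'contact_force': array([0.58213226, 0.58657046, 0.30723299]), 'torque': array([-0.01615599,  0.01058618,  0.03423448]), 'gripper_width': 0.08513411992071404}
```

View pics/scene0.png

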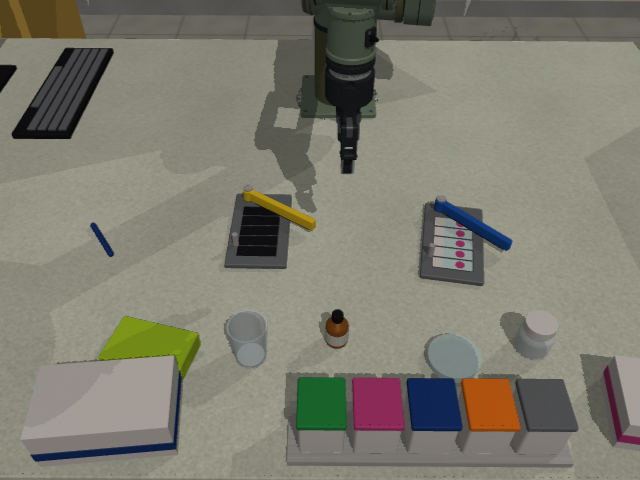

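View pics/side0.png

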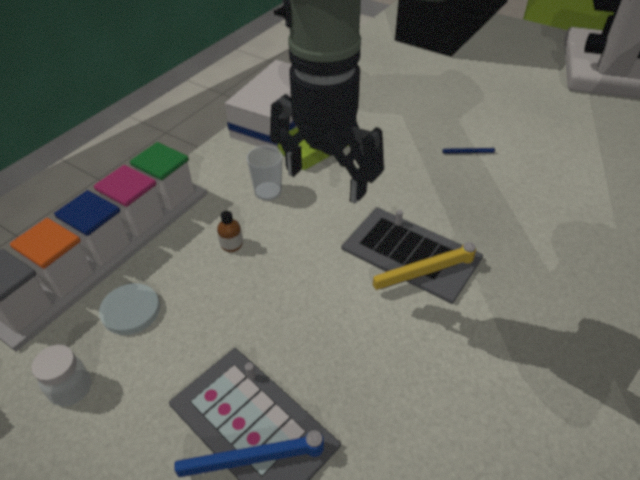

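View pics/wrist0.png

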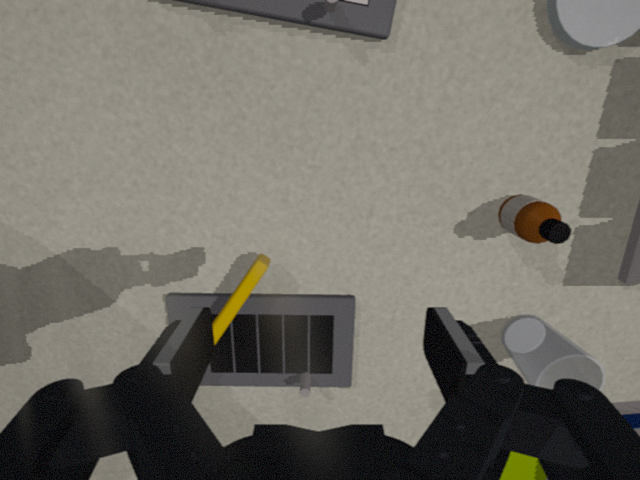

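The scene view shows the blue tray at right: pin near (440,203), bar end near (508,243), post near (431,246). The side view shows the same with the pin at (314,440). The yellow tray and the bottle at (337,330) are well away. I'll enlarge the blue tray next.

```bash
python3 - <<'E'
from h import *
a=cv2.imread('pics/scene0.png')[185:295,405:525]; b=cv2.imread('pics/side0.png')[340:480,160:350]
cv2.imwrite('pics/crop.png',np.vstack([cv2.resize(a,None,fx=5,fy=5,interpolation=cv2.INTER_CUBIC)]))
for n,u,v,z in[('pin',440,203,.04),('end',508,243,.028),('post',431,246,.04),('bottle',337,345,.0),('yend',313,226,.028)]: print(n,ray('scene0',u,v,z))
E
```

```text
pin [0.46364852 0.20296789 0.04      ]
end [0.56630117 0.32382472 0.028     ]
post [0.5878445  0.16906648 0.04      ]
bottle [ 0.78982399 -0.01287483  0.        ]
yend [ 0.52240997 -0.05793466  0.028     ]
```

View pics/crop.png

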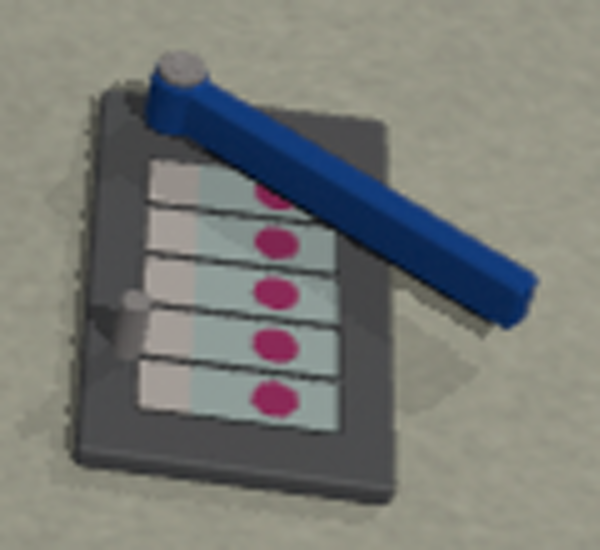

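```bash
cat > fit.py <<'E'
from h import *
from scipy.optimize import least_squares
c=lambda u,v:(405+u/5,185+v/5)
L=[((-.02,-.03),c(105,92),.012),((-.02,.09),c(386,120),.012),((.19,.09),c(393,490),.012),((.19,-.03),c(77,457),.012),((.135,-.013),c(134,299),.04),((0,0),c(183,66),.043)]
W=np.array([ray('scene0',*p,z)[:2] for _,p,z in L]); l=np.array([a for a,_,_ in L])
def T(q,l): k,s=np.cos(q[2]),np.sin(q[2]); return l@np.array([[k,s],[-s,k]])+q[:2]
r=least_squares(lambda q:(T(q,l)-W).ravel(),[.46,.2,0]); q=r.x
E
python3 - <<'E'
from fit import *
print(q,(r.fun.reshape(-1,2)*1e3).round(1))
e=ray('scene0',*c(519,292),.04)[:2]; d=e-q[:2]; print(e,np.hypot(*d),np.degrees(np.arctan2(d[1],d[0])-q[2]))
E
```

```text
[ 0.45522221  0.20645222 -0.16430013] [[-3.  -1.2]
 [ 0.1  0.6]
 [ 1.2  1.5]
 [-3.2 -0.5]
 [ 1.7  0.5]
 [ 3.2 -0.9]]
[0.57926203 0.31987921] 0.16808199526446224 51.8547525945851
```

Fit good to about 3 mm: pin at (0.455, 0.206), tray yaw -9.4°, bar about 52° open. Now the shut gripper goes down on the bar's open side, and I check before sweeping.

```bash
cat >> fit.py <<'E'
def pose(phi,rad=.15,off=.018,z=.203):
    phi=np.radians(phi); p=T([q[0],q[1],q[2]+phi],np.array([[rad,off]]))[0]
    s,k=np.sin(q[2]+phi),np.cos(q[2]+phi)
    return np.array([*p,z]),np.array([[s,0,k],[-k,0,s],[0,-1,0]])
E
python3 - <<'E'
from fit import *
gripper_to(0.0)
goto(*pose(52,off=.048,z=.29)); 
p,R=pose(52,off=.048); print(move_straight(p,vel=.12,threshold=8))
o=observe(); print(o['time'],o['tcp_pos'],p,o['contact_force'],o['gripper_width'])
snap('scene','s1'); snap('side','d1')
a=cv2.imread('pics/s1.png')[150:300,400:600];b=cv2.imread('pics/d1.png')[280:480,130:397]
cv2.imwrite('pics/v1.png',np.hstack([cv2.resize(a,(400,300)),cv2.resize(b,(400,300))]))
E
```

```text
False
3.1583 [0.53377341 0.34343789 0.20385504] [0.53317946 0.34329764 0.203     ] [ 0.17012421 -0.80685751  0.67211265] -0.0002359907796345641
```

View pics/v1.png

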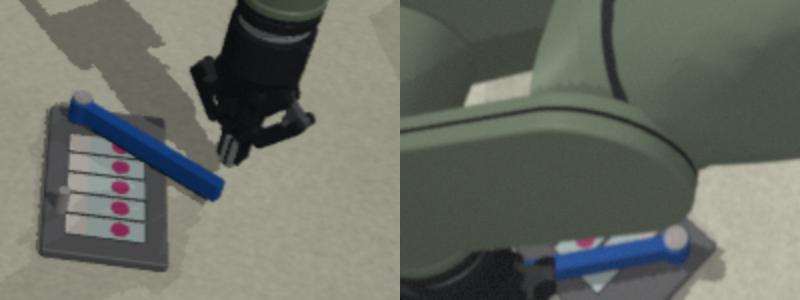

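The fingertips are down at (230,150) in the left crop, on the open side near the bar's end, not touching it. Next comes the sweep.

```bash
python3 - <<'E'
from fit import *
for phi in [52,44,36,28,20,13,7]:
    p,R=pose(phi); hit=move_straight(p,vel=.08,rotation=R,threshold=15)
    o=observe(); print(phi,hit,o['time'],(o['tcp_pos']-p).round(4),o['contact_force'].round(1))
    if hit: break
else:
    p,R=pose(-5); hit=move_straight(p,vel=.03,rotation=R,threshold=6)
    o=observe(); print('end',hit,o['time'],o['tcp_pos'],pose(0)[0],p,o['contact_force'].round(1))
snap('scene','s2');snap('wrist','w2')
a=cv2.imread('pics/s2.png')[170:300,390:550]
cv2.imwrite('pics/v2.png',np.hstack([cv2.resize(a,(440,360)),cv2.resize(cv2.imread('pics/w2.png'),(360,360))]))
E
```

```text
52 False 3.7833 [ 0.0005 -0.0007 -0.    ] [ 0.9 -0.3  0.4]
44 False 4.2 [-0.0002  0.0001 -0.0002] [ 0.3 -0.4  0.3]
36 False 4.6167 [-0.0003  0.0003 -0.    ] [-0.4  0.6  0.1]
28 False 5.0333 [-0.0002  0.0003  0.    ] [-1.   0.2 -0.5]
20 False 5.45 [-0.0002  0.0003  0.    ] [0.4 0.6 0.2]
13 False 5.8333 [-0.0001  0.0003  0.0001] [ 0.2 -0.7  0.3]
7 False 6.1833 [-0.      0.0003  0.0001] [-0.3  0.3  0.2]
end True 6.8667 [0.60544684 0.19917675 0.20293476] [0.60614629 0.19967553 0.203     ] [0.60498135 0.18654742 0.203     ] [0.2 1.5 2.3]
```

View pics/v2.png

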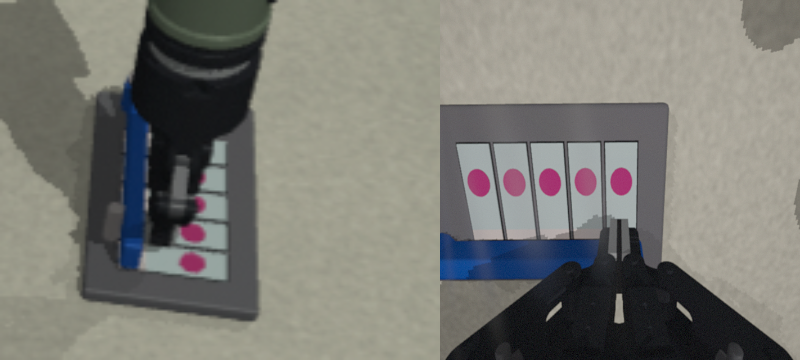

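The bar lies along the tray next to the post, and contact came at the predicted closed pose. I'll retreat away from the bar, go up, and check from near.

```bash
python3 - <<'E'
from fit import *
move_straight(pose(0,off=.05)[0],vel=.06)
move_straight(pose(0,off=.05,z=.33)[0],vel=.15)
p,R=pose(0,rad=.10,off=.16,z=.36)
try: goto(p,R)
except MotionError as e: print(e)
print(observe()['time'])
snap('scene','s3');snap('wrist','w3')
a=cv2.imread('pics/s3.png')[180:300,400:500]
cv2.imwrite('pics/v3.png',np.hstack([cv2.resize(a,(400,480),interpolation=cv2.INTER_CUBIC),cv2.resize(cv2.imread('pics/w3.png'),(400,480))]))
E
```

```text
9.225
```

View pics/v3.png

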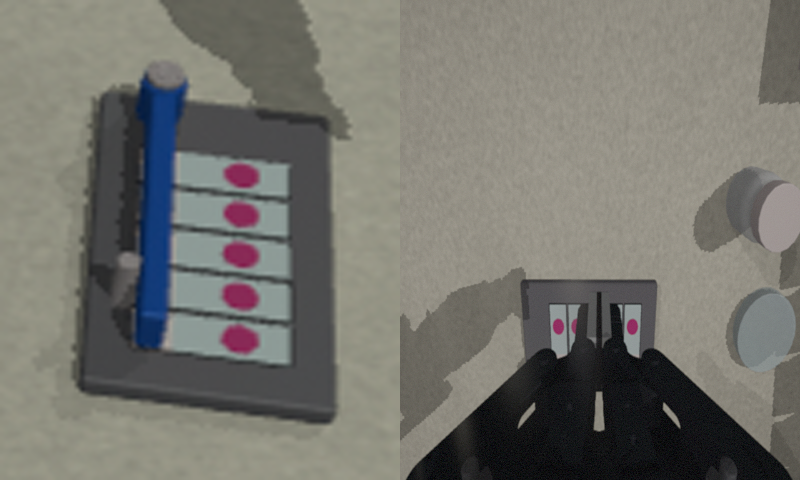

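The bar seems to lie at the post at crop (140,270), but a gap of about 1 mm can't be ruled out. I'll view the post from directly above with the wrist camera.

```bash
python3 - <<'E'
from fit import *
goto(*pose(0,rad=.12,off=-.09,z=.30))
print(observe()['time'])
snap('wrist','w4')
u,v=proj('w4',[*T(q,np.array([[.135,-.01]]))[0],.04]).round().astype(int); print(u,v)
a=cv2.imread('pics/w4.png'); y0=max(0,min(v-80,320)); x0=max(0,min(u-100,440)); print(x0,y0)
cv2.imwrite('pics/v4.png',np.hstack([cv2.resize(a,(400,300)),cv2.resize(a[y0:y0+150,x0:x0+200],(400,300),interpolation=cv2.INTER_CUBIC)]))
E
```

```text
10.3333
343 118
243 38
```

View pics/v4.png

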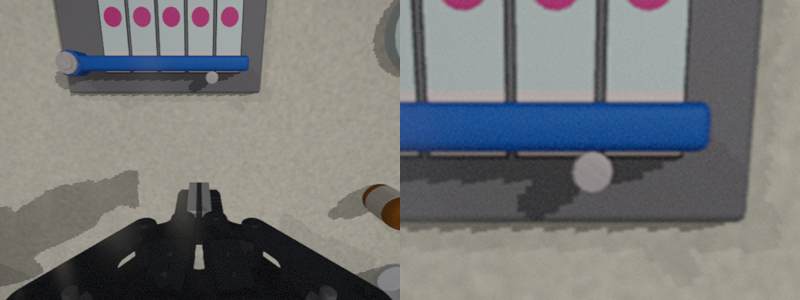

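The bar's lower edge (crop y≈150) meets the post's top rim (≈152), so any gap is under 0.6 mm. A slow second press will rule out a rebound.

```bash
python3 - <<'E'
from fit import *
goto(*pose(0,off=.05,z=.30)); move_straight(pose(0,off=.05)[0],vel=.12)
move_straight(pose(0,off=.024)[0],vel=.06)
h=move_straight(pose(0,off=.006)[0],vel=.012,threshold=6); hold(.3)
o=observe(); print(h,o['time'],o['tcp_pos'],pose(0)[0],o['contact_force'])
move_straight(pose(0,off=.03)[0],vel=.02); move_straight(pose(0,off=.05,z=.30)[0],vel=.15)
goto(*pose(0,rad=.12,off=-.09,z=.30)); snap('wrist','w5'); snap('scene','s5'); print(observe()['time'])
a=cv2.imread('pics/w5.png')
cv2.imwrite('pics/v5.png',np.hstack([cv2.resize(a[70:160,283:403],(400,300),interpolation=cv2.INTER_CUBIC),cv2.resize(cv2.imread('pics/s5.png'),(400,300))]))
E
```

```text
True 13.6333 [0.6055233  0.19922665 0.20209258] [0.60614629 0.19967553 0.203     ] [-0.13542565  1.53410161  0.97987294]
15.9583
```

View pics/v5.png

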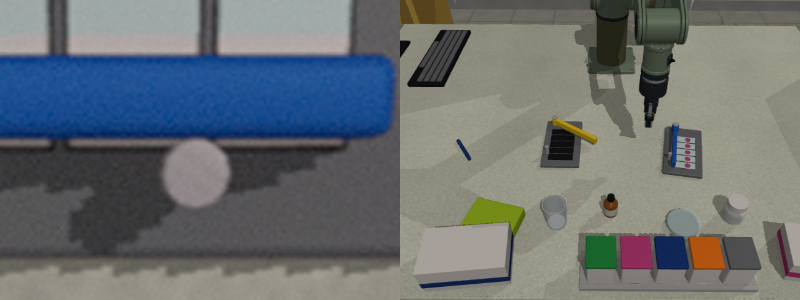

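The second press stopped at the same place within 0.1 mm, and the post's rim meets the bar's edge at (196,137). The yellow bar and the bottle are where they started, so I'm handing in.

```bash
python3 -c "
from bench import *
job_done()"
```

```text
the job is handed in; nothing more can be done
```

The blue bar is closed. I swept its free end about 52° round the pin with the shut fingers until it stopped at the steel post, and handed the job in at about 16 s of the 32 s limit.

- **Bar at the stop:** a slow second press stopped within 0.1 mm of the first, both at the position I predicted for the closed bar. The close wrist view shows the bar's edge meeting the post. A gap of a few tenths of a millimetre could not be ruled out from the picture alone.
- **Other objects:** in the last overview picture, the yellow bar and the amber bottle look where they began, and the arm is clear of everything.

No check failed. The tray position fit was only good to about 3 mm, but the stop was found by contact, so this did not matter.

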